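Rank the bell sinkers on the helm shelf

ROBOT

A 6-joint arm with a two-finger parallel gripper is mounted at the origin on the work surface. World frame = base frame: x ahead of the robot, y to its left, z up, the work surface at z = 0. Lengths are in mm, angles in degrees, forces in N, time in s.
With the tool pointing down it reaches from about 350 to 850 mm from the base axis. Payload 8.1 kg.
Tool frame: the origin (TCP) lies at the very end of the fingers, on their centre line; the grasp point (between the pads) lies r.tcp_to_grasp behind it (r.tcp_to_grasp is the distance from the TCP to the grasp point, in mm); z points along the fingers, y is the line along which they close (so a half turn about z gives the same grasp; the last joint's range is limited). The gripper opens to 85 mm and grips with 20 to 120 N. Pads are 22 mm wide; open, the fingers measure 114 mm over their backs; the gripper's body (76 mm by 85 mm) begins 54 mm behind the grasp point. The pads swing forward as they close: fully open they stand 13 mm farther back than shut.
Start: joints at [60.825, 7.471, 85.268, -0, 87.261, -4.893], TCP at [246.716, 546.934, 231.292] pointing down, gripper open.
Joint ranges: [-169.43, 169.43], [-51.17, 129.36], [1.28, 143.12], [-76.62, 256.62], [0, 156.53], [-152.29, 152.29]. Speed limits (degrees/s): [136.94, 136.94, 159.86, 180, 180, 180].

INTERFACE

Orientations are given as [roll, pitch, yaw] about the fixed x, y, z axes, in that order (R = Rz(yaw) Ry(pitch) Rx(roll)).
In Python, from bench import sense, viewer, order, r gives the robot as it stands.
- The arm moves only by the tool carry_out, never from a script. Its argument "increments" is one flat list of numbers, 7 for each row, row after row: the shift along the tool's x, y, z as a fraction of full scale, then the turn, a rotation vector about the tool's x, y, z as a fraction of full scale, then the opening, from -1 (shut) to 1 (fully open). A call has exactly 10 rows; each row is the pose to reach, as a shift and turn from the pose commanded when the call began, along the tool's axes at that moment, turning the shorter way round; what a row does not reach only later rows make up. Full scale, the value 1, is 400 mm for a shift and 2 pi rad for a turn. A row lasts 1/8 s, in which the tool goes at most 62.5 mm and 10.7 degrees, less where a joint would pass 70% of its speed; a pose out of reach is approached as far as the arm can. A call with a number of a shift or a turn outside -1 to 1 is refused whole. A call with a gripper value outside its range is refused whole. The fingers move at their own pace and stop on an object; "force" is the grip in N (left out, the last holds). Time passes only in rows, so rows that repeat a pose let the fingers close, or fill a call up. It gives the time, the measured TCP pose, the force, the opening and the grip force at its end, in the units of the state.
- sense(): the state, without advancing time (a new reading comes with each control period).
- viewer.snapshot(name): name is "scene" or "top"; returns the picture (384x512x3 uint8, red, green, blue); there is no depth.
- viewer.get_calibration(name): a dict with "fx", "fy", "cx", "cy" (pixels), "R" (3x3) and "t" (3): a world point X has camera coordinates R X + t. Camera axes: x right, y down, z forward; pixel columns grow to the right and rows downward; lengths in mm; the calibration is good to about 2 mm. A picture is of the moment at which its call begins. get_calibration takes no time and is no camera call.
- order.hand_in(): hands the job in; it is judged then, once.
The state is a dict: "time": time; "joint_pos": joint angles; "qd": joint speeds; "joint_efforts": joint torques, N m; "tool_pos": TCP position; "tcp_rot": TCP orientation; "ft_force": force on the tool from outside, world axes, zero at the start; "wrist_torque": the same for the moment, N m; "finger_gap": finger opening in mm; "grip_force": force on a finger pad.
Only numpy, scipy, OpenCV 4.12 (cv2) and the standard library are available. Lean on these libraries where they do the work, as an engineer would, in place of code of your own. Each camera call takes 0.05 s, during which the arm holds its last target. There are 200 camera calls.

TASK

Line up the four lead bell sinkers in order of size on the low aluminium shelf, each standing upright in the middle of its own rubber pad: the smallest on the pad next to the toggle-switch bilge light, then rising to the biggest on the pad next to the glass tumbler. Leave the tumbler standing where it is.

Things in the scene. Friction and masses are not known exactly. Their poses are not given: they have to be found in the camera images.
- sinker_a: the second smallest of four lead-grey bell sinkers, loose, standing on its flat foot: a plain cylinder 31 mm across up to 24 mm above the foot, then tapering to 38 mm, with a thin brass wire eye on top, 47 mm high in all; about 240 g. Origin: centre of the foot; z up along its axis.
- sinker_b: the biggest of four lead-grey bell sinkers, loose, standing on its flat foot: a plain cylinder 45 mm across up to 33 mm above the foot, then tapering to 54 mm, with a thin brass wire eye on top, 66 mm high in all; about 720 g. Origin: centre of the foot; z up along its axis.
- sinker_c: the smallest of four lead-grey bell sinkers, loose, standing on its flat foot: a plain cylinder 24 mm across up to 19 mm above the foot, then tapering to 30 mm, with a thin brass wire eye on top, 38 mm high in all; about 115 g. Origin: centre of the foot; z up along its axis.
- sinker_d: the second biggest of four lead-grey bell sinkers, loose, standing on its flat foot: a plain cylinder 38 mm across up to 29 mm above the foot, then tapering to 46 mm, with a thin brass wire eye on top, 57 mm high in all; about 440 g. Origin: centre of the foot; z up along its axis.
- pad_a: one of four alike round black rubber pads, 60 mm across, 4 mm thick, fixed in a row, about 85 mm apart, on the low aluminium shelf (550 x 100 mm, top 24 mm above the table); which of the four is where in the row varies. Origin: centre of its underside, on the shelf top; its upper surface is 4 mm above. x points across the row, y along it.
- pad_b: one of four alike round black rubber pads, 60 mm across, 4 mm thick, fixed in a row, about 85 mm apart, on the low aluminium shelf (550 x 100 mm, top 24 mm above the table); which of the four is where in the row varies. Origin: centre of its underside, on the shelf top; its upper surface is 4 mm above. x points across the row, y along it.
- pad_c: one of four alike round black rubber pads, 60 mm across, 4 mm thick, fixed in a row, about 85 mm apart, on the low aluminium shelf (550 x 100 mm, top 24 mm above the table); which of the four is where in the row varies. Origin: centre of its underside, on the shelf top; its upper surface is 4 mm above. x points across the row, y along it.
- pad_d: one of four alike round black rubber pads, 60 mm across, 4 mm thick, fixed in a row, about 85 mm apart, on the low aluminium shelf (550 x 100 mm, top 24 mm above the table); which of the four is where in the row varies. Origin: centre of its underside, on the shelf top; its upper surface is 4 mm above. x points across the row, y along it.
- light: the bilge light fitting: round white flange 68 mm across with a clear dome and a small steel toggle switch, 36 mm high, fixed on the shelf at one end of the row of pads (either end), about 100 mm from the nearest pad's centre. Origin: centre of its underside, on the shelf top.
- tumbler: the empty glass tumbler, 66 mm across at the rim, 85 mm high, standing loose on the shelf at the other end of the row, about 100 mm from the nearest pad's centre. Origin: centre of its underside; z up.
Not all that is in view belongs to the job. What is shaped like the sinker_c but orange is not meant. What is shaped like the sinker_b but green is not meant.

How it is judged (in metres and radians):
At the end, for the whole second after the job is handed in: From the light to the tumbler the sinkers go from smallest to biggest, one on each pad, each upright (within 0.1 rad), its foot on the pad (origin height 23 to 33 mm) and centred within 12 mm of the pad's centre, released and at rest ((horizontal distance between sinker_c and pad_a below 0.012 m or horizontal distance between sinker_c and pad_b below 0.012 m or horizontal distance between sinker_c and pad_c below 0.012 m or horizontal distance between sinker_c and pad_d below 0.012 m) and horizontal distance between sinker_c and light between 0.0575 and 0.1425 m and height (world z) of sinker_c between 0.023 and 0.033 m and angle between each of sinker_c, sinker_a, sinker_d, sinker_b's own z axis and vertical below 0.1 rad and linear speed of each of sinker_c, sinker_a, sinker_d, sinker_b below 0.02 m/s and (horizontal distance between sinker_a and pad_a below 0.012 m or horizontal distance between sinker_a and pad_b below 0.012 m or horizontal distance between sinker_a and pad_c below 0.012 m or horizontal distance between sinker_a and pad_d below 0.012 m) and horizontal distance between sinker_a and light between 0.1425 and 0.2275 m and height (world z) of sinker_a between 0.023 and 0.033 m and (horizontal distance between sinker_d and pad_a below 0.012 m or horizontal distance between sinker_d and pad_b below 0.012 m or horizontal distance between sinker_d and pad_c below 0.012 m or horizontal distance between sinker_d and pad_d below 0.012 m) and horizontal distance between sinker_d and light between 0.2275 and 0.3125 m and height (world z) of sinker_d between 0.023 and 0.033 m and (horizontal distance between sinker_b and pad_a below 0.012 m or horizontal distance between sinker_b and pad_b below 0.012 m or horizontal distance between sinker_b and pad_c below 0.012 m or horizontal distance between sinker_b and pad_d below 0.012 m) and horizontal distance between sinker_b and light between 0.3125 and 0.3975 m and height (world z) of sinker_b between 0.023 and 0.033 m); the robot touches nothing.
It fails at once if the tumbler is shifted by more than 25 mm or tipped by more than 0.25 rad (distance of tumbler from where it was at the start of the episode above 0.025 m or angle between tumbler's own z axis and vertical above 0.25 rad).
It also fails if it takes over 106 s, if anything falls off the work surface, if the arm or the gripper's body presses on something with over 40 N, if the wrist force passes 120 N, or if a joint passes its speed limit or range.

## Working session

There is one attempt and no reset: what is moved stays moved. The work goes in short steps, Python scripts to look and compute and a tool call to move; the robot and the scene stay as the last step left them, time stands still between calls to the robot, and variables do not carry over. Pictures are saved under pics/ and viewed, at most 14 in all, crops included, and the job is handed in when it is done.

Besides the shell and the picture viewer there is one more tool, called after "Request:" in YAML: its name, and indented under it one key for each argument. carry_out: Moves the arm, as the interface text tells. Its arguments: {"type":"object","properties":{"increments":{"type":"array"},"force":{"type":"number"}},"required":["increments"]}

```bash
mkdir -p pics; python3 - <<'E'
from bench import sense, viewer, order, r
import cv2
for n in("scene","top"):
    im=viewer.snapshot(n); cv2.imwrite(f"pics/{n}0.png",cv2.resize(im[:,:,::-1],(800,600),interpolation=cv2.INTER_CUBIC)); cv2.imwrite(f"pics/{n}raw.png",im[:,:,::-1])
    c=viewer.get_calibration(n);print(n,c)
print(sense(),r.tcp_to_grasp)
E
```

```text
scene {'fx': 359.73098928687614, 'fy': 359.73098928687614, 'cx': 255.23767392793067, 'cy': 189.1561564710631, 'R': array([[ 0.8860198 ,  0.46358732,  0.00746364],
       [ 0.29605476, -0.55329206, -0.77860097],
       [-0.35681997,  0.69206553, -0.62747495]]), 't': array([-470.84533411, -125.12237722, 1009.50197893])}
top {'fx': 498.6996998284383, 'fy': 498.6996998284383, 'cx': 254.63693473971463, 'cy': 196.3568554982863, 'R': array([[ 0.02633964, -0.99964525, -0.00394822],
       [-0.98949771, -0.02551031, -0.14227969],
       [ 0.1421285 ,  0.00765435, -0.98981862]]), 't': array([ -45.46821616,  544.9362596 , 1117.63248213])}
{'time': 0.1, 'joint_pos': array([ 6.08232213e+01,  7.51303319e+00,  8.53229974e+01, -2.64305616e-03,
        8.72622537e+01, -4.89384949e+00]), 'qd': array([-0.09140463, -0.09303013, -0.11612048,  0.06518757, -0.00537367,
       -0.03228606]), 'joint_efforts': array([ 1.26997205e-03, -5.70946276e+01, -5.01946592e+01, -2.09596501e-04,
        8.04640440e-03,  6.14701617e-05]), 'tool_pos': array([246.50259598, 546.47442612, 230.32626443]), 'tcp_rot': array([-1.79901849e+02, -5.75443114e-03,  1.55717194e+02]), 'ft_force': array([-0.28214717,  0.13081957,  0.26042953]), 'wrist_torque': array([-0.00662467, -0.03324567,  0.04318727]), 'grip_force': 0.0, 'finger_gap': 85.56498141829054} 18.700000000000003
```

View pics/scene0.png

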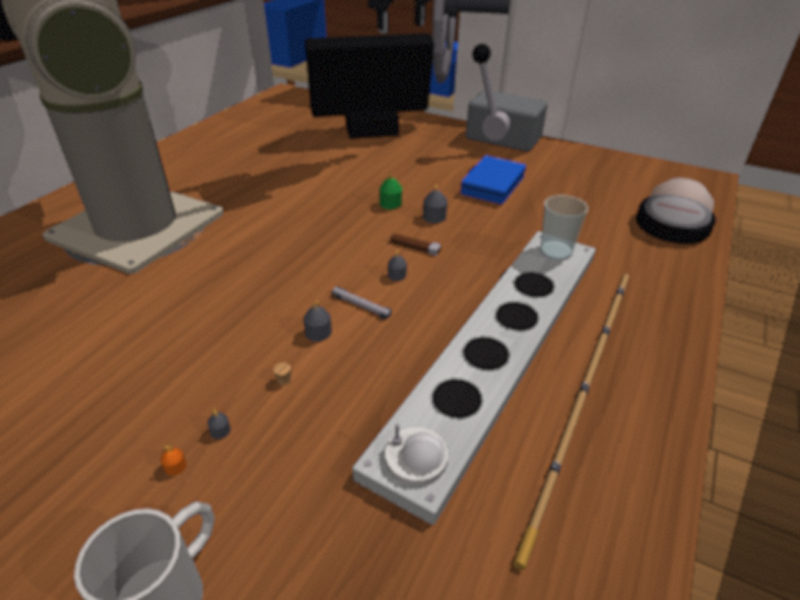

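View pics/top0.png

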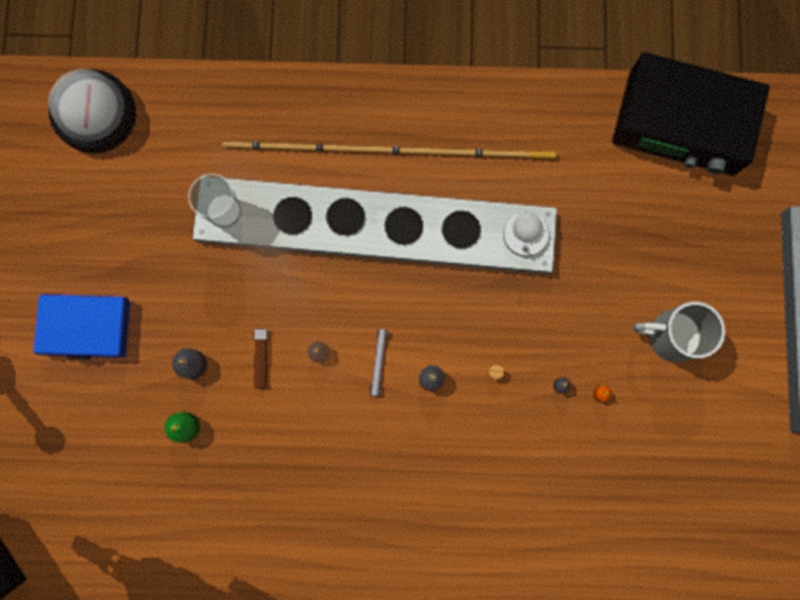

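The scene view shows the light at the near end of the shelf and the tumbler at the far end. In the top view (800 px wide), b is at (189,363), a at (318,351), d at (431,378) and c at (562,386). The pads are at (292,216), (346,217), (404,225) and (461,229).

```bash
cat > meas.py <<'E'
import numpy as np, cv2
from scipy.optimize import least_squares
from bench import viewer
cal={n:viewer.get_calibration(n) for n in("scene","top")}
def proj(n,P):
    c=cal[n];q=np.atleast_2d(P)@c["R"].T+c["t"]
    return np.c_[c["fx"]*q[:,0]/q[:,2]+c["cx"],c["fy"]*q[:,1]/q[:,2]+c["cy"]]
th=np.linspace(0,2*np.pi,40)
def rings(rs): return np.vstack([np.c_[r*np.cos(th),r*np.sin(th),0*th+z] for r,z in rs])
S={'a':(31,24,38),'b':(45,33,54),'c':(24,19,30),'d':(38,29,46)}
MOD={k:rings([(d/2,0),(d/2,h),(d/5,H)]) for k,(d,h,H) in S.items()}
PAD=rings([(30,4)])
def sil(n,M,p):
    h=cv2.convexHull(proj(n,M+p).astype(np.float32)); m=cv2.moments(h); return m['m10']/m['m00'],m['m01']/m['m00'],m['m00']
def blob(mask,seed):
    k,l,st,ce=cv2.connectedComponentsWithStats(mask.astype(np.uint8))
    ok=[i for i in range(1,k) if st[i,4]>15]
    i=min(ok,key=lambda i:np.hypot(*(ce[i]-seed))); return ce[i],st[i,4]
def masks(im):
    f=cv2.GaussianBlur(im,(3,3),0).astype(int); ch=f[...,0]-f[...,2]; v=f.max(2)
    return (ch<25)&(v<150),(v<45)
def locate(M,obs,fixz=None):
    x0=[500,0,20]
    f=lambda p:np.hstack([np.array(sil(n,M,p)[:2])-obs[n][0] for n in obs])
    return least_squares(f,x0)
E
cat > m1.py <<'E'
from meas import *
ims={n:cv2.imread(f"pics/{n}raw.png")[:,:,::-1] for n in cal}
s=1.5625
seeds={'b':((189,363),(434,205)),'a':((318,351),(397,267)),'d':((431,378),(317,322)),'c':((562,386),(219,424)),
'p1':((292,216),(534,284)),'p2':((346,217),(517,316)),'p3':((404,225),(486,353)),'p4':((461,229),(457,398))}
for k,(t,sc) in seeds.items():
    M=PAD if k[0]=='p' else MOD[k]; obs={}
    for n,sd in(("top",t),("scene",sc)): obs[n]=blob(masks(ims[n])[k[0]=='p'],np.array(sd)/s)
    r=locate(M,obs); print(k,r.x.round(1),"res",r.fun.round(1),[ (obs[n][0].round(1).tolist(),obs[n][1],round(sil(n,M,r.x)[2])) for n in obs])
E
python3 m1.py
```

```text
b [525.8   0.   37.7] res [119.5 -29.  -24.7  50.1] [([121.2, 232.6], np.int32(288), 339), ([277.9, 132.5], np.int32(242), 491)]
a [478.8  -0.   31.2] res [ -2.4  -9.6 -19.1   9.6] [([242.6, 234.3], np.int32(89), 156), ([253.8, 171.3], np.int32(140), 224)]
d [431.5   0.    1.8] res [-36.1   4.   15.  -23.1] [([276.0, 241.9], np.int32(162), 220), ([202.6, 207.2], np.int32(289), 308)]
c [381.1   0.  -19. ] res [-119.3   21.3   61.   -85.9] [([358.9, 246.5], np.int32(56), 84), ([139.7, 272.6], np.int32(159), 117)]
p1 [687.6   0.   20. ] res [ 54.3   1.7 -19.6  36.4] [([188.8, 136.5], np.int32(278), 480), ([341.4, 181.7], np.int32(234), 447)]
p2 [687.6   0.   20. ] res [22.3  0.  -8.5 16.1] [([220.8, 138.2], np.int32(366), 480), ([330.4, 202.0], np.int32(291), 447)]
p3 [687.6   0.   20. ] res [-15.   -5.8  11.2  -7.7] [([258.1, 144.1], np.int32(363), 480), ([310.6, 225.9], np.int32(381), 447)]
p4 [687.6   0.   20. ] res [-51.7  -8.2  29.8 -36.6] [([294.9, 146.4], np.int32(367), 480), ([292.1, 254.7], np.int32(506), 447)]
```

```bash
sed -i 's/return least_squares(f,x0)/return least_squares(f,[500,20,20],x_scale=[100,100,100],diff_step=[.01,.05,.05])/; s/return (ch<25)&(v<150),(v<45)/return (ch<0.45*v)\&(v<140),(v<85)\&(ch<0.4*v+12)/' meas.py
python3 m1.py; python3 - <<'E'
from meas import *
im=cv2.imread("pics/topraw.png")[:,:,::-1]
print(im[224,190:218].tolist())
a=masks(im);o=[]
for n in cal:
    m=masks(cv2.imread(f"pics/{n}raw.png")[:,:,::-1]);o.append(np.where(m[0],130,0)+np.where(m[1],120,0))
o=np.hstack(o).astype(np.uint8);cv2.imwrite("pics/m.png",cv2.resize(o,(800,300)))
E
```

```text
b [456.6 280.4   0.9] res [-0.2 -0.3 -0.4  0.1] [([120.6, 232.3], np.int32(307), 365), ([278.1, 132.3], np.int32(277), 295)]
a [479.8  91.5  -0.6] res [ 0.1  0.2  0.2 -0. ] [([201.7, 224.2], np.int32(62), 154), ([253.7, 171.4], np.int32(167), 185)]
d [444.7 -82.8   0.8] res [-0.3 -0.4 -0.4  0.1] [([275.9, 241.5], np.int32(190), 221), ([202.8, 206.9], np.int32(334), 358)]
c [ 439.2 -278.2    0. ] res [-0.3 -0.2 -0.3  0. ] [([359.2, 246.1], np.int32(69), 100), ([139.6, 272.2], np.int32(188), 214)]
p1 [686.1 134.7  23.3] res [-0.2 -0.6 -0.6  0.1] [([186.9, 137.8], np.int32(436), 481), ([341.3, 181.6], np.int32(302), 314)]
p2 [686.8  53.7  22.6] res [-0.2 -0.5 -0.5  0.1] [([220.8, 138.3], np.int32(438), 482), ([330.4, 202.1], np.int32(359), 387)]
p3 [675.  -35.3  22.3] res [-0.3 -0.5 -0.5  0.1] [([258.1, 144.1], np.int32(430), 484), ([310.7, 225.9], np.int32(453), 486)]
p4 [ 671.6 -122.8   22.1] res [-0.3 -0.6 -0.5  0.1] [([294.8, 146.5], np.int32(437), 485), ([292.1, 254.8], np.int32(594), 627)]
[[145, 82, 36], [147, 84, 35], [154, 92, 42], [156, 91, 40], [160, 92, 44], [154, 90, 40], [139, 82, 41], [107, 73, 54], [97, 79, 67], [96, 77, 70], [115, 95, 72], [147, 114, 68], [156, 122, 51], [120, 89, 53], [98, 68, 53], [87, 62, 47], [83, 58, 47], [85, 58, 39], [85, 65, 49], [85, 60, 46], [90, 56, 33], [109, 62, 31], [112, 65, 27], [113, 62, 28], [122, 69, 22], [145, 81, 32], [158, 89, 39], [167, 101, 44]]
```

View pics/m.png

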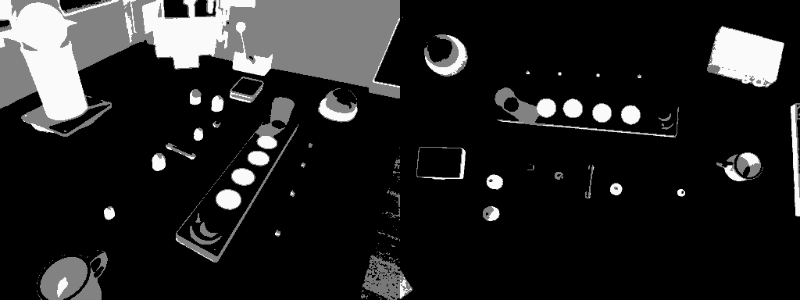

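Both views agree, with feet at z≈0 and pads at z≈22–23. First move: above sinker_b, closing along y because the green decoy is off in x.

Request:
carry_out:
  increments: [-0.752, -0.3915, 0, 0, 0, -0.0674, 1, -0.752, -0.3915, 0, 0, 0, -0.0674, 1, -0.752, -0.3915, 0, 0, 0, -0.0674, 1, -0.752, -0.3915, 0, 0, 0, -0.0674, 1, -0.752, -0.3915, 0, 0, 0, -0.0674, 1, -0.752, -0.3915, 0, 0, 0, -0.0674, 1, -0.752, -0.3915, 0.278, 0, 0, -0.0674, 1, -0.752, -0.3915, 0.278, 0, 0, -0.0674, 1, -0.752, -0.3915, 0.278, 0, 0, -0.0674, 1, -0.752, -0.3915, 0.278, 0, 0, -0.0674, 1]
  force: 60

```text
time: 1.35
tool_pos: [457.3, 281.0, 121.9]
tcp_rot: [180.0, 0.1, 180.0]
ft_force: [0.6, 0.7, 1.2]
finger_gap: 85.0
grip_force: 0.0
```

```bash
cat > m2.py <<'E'
from meas import *
im=cv2.imread("pics/sceneraw.png")[:,:,::-1]
for k,sc in (('b',(434,205)),('a',(397,267)),('d',(317,322)),('c',(219,424))):
    o=blob(masks(im)[0],np.array(sc)/1.5625)[0]
    f=lambda p:np.array(sil("scene",MOD[k],[p[0],p[1],0])[:2])-o
    print(k,least_squares(f,[450,20],diff_step=.05).x.round(1))
E
python3 m2.py; python3 -c "
import cv2;from bench import *
print(sense()['tool_pos'],sense()['tcp_rot'])
im=viewer.snapshot('top');cv2.imwrite('pics/t1.png',cv2.resize(im[180:330,60:260,::-1],(800,600),interpolation=cv2.INTER_CUBIC))"
```

```text
b [456.9 282.8]
a [479.7  90.4]
d [444.9 -81.4]
c [ 439.6 -277.9]
[457.26342171 281.01959413 121.94407486] [1.79959251e+02 8.36274587e-02 1.79997933e+02]
```

View pics/t1.png

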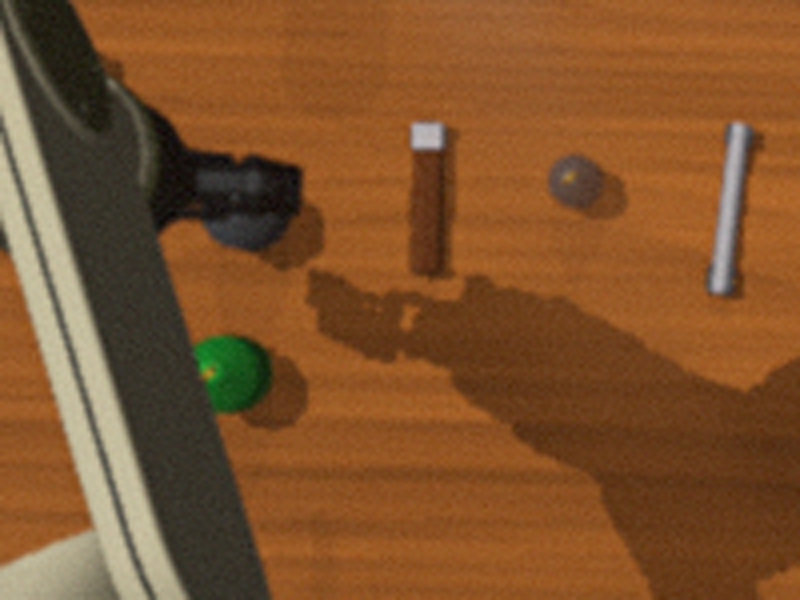

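The crop shows the fingers straddling sinker_b at crop (250,200), with sinker_a at (577,180). I'll descend and grip.

Request:
carry_out:
  increments: [0, 0, 0.1, 0, 0, 0, 1, 0, 0, 0.2, 0, 0, 0, 1, 0, 0, 0.26, 0, 0, 0, 1, 0, 0, 0.2875, 0, 0, 0, 1, 0, 0, 0.2875, 0, 0, 0, 1, 0, 0, 0.2875, 0, 0, 0, -0.3, 0, 0, 0.2875, 0, 0, 0, -0.3, 0, 0, 0.2875, 0, 0, 0, -0.3, 0, 0, 0.2875, 0, 0, 0, -0.3, 0, 0, 0.2875, 0, 0, 0, -0.3]
  force: 60

```text
time: 2.65
tool_pos: [457.5, 280.7, 6.7]
tcp_rot: [180.0, 0.1, 180.0]
ft_force: [-1.5, -1.9, 8.5]
finger_gap: 43.0
grip_force: 60.4
```

Request:
carry_out:
  increments: [0, 0, -0.08, 0, 0, 0, -0.3, 0, 0, -0.2, 0, 0, 0, -0.3, -0.03, -0.02, -0.25, 0, 0, 0, -0.3, -0.13, -0.08, -0.25, 0, 0, 0, -0.3, -0.25, -0.16, -0.25, 0, 0, 0, -0.3, -0.37, -0.24, -0.25, 0, 0, 0, -0.3, -0.48, -0.306, -0.25, 0, 0, 0, -0.3, -0.55, -0.35, -0.25, 0, 0, 0, -0.3, -0.574, -0.366, -0.25, 0, 0, 0, -0.3, -0.574, -0.366, -0.25, 0, 0, 0, -0.3]

```text
time: 3.9
tool_pos: [685.3, 133.7, 103.8]
tcp_rot: [-180.0, -0.1, 179.9]
ft_force: [-0.9, 0.3, -6.9]
finger_gap: 42.7
grip_force: 64.3
```

```bash
python3 -c "
import cv2;from bench import *
im=viewer.snapshot('scene');cv2.imwrite('pics/s1.png',cv2.resize(im[80:290,220:420,::-1],(571,600),interpolation=cv2.INTER_CUBIC))
s=sense();print(s['tool_pos'],s['tcp_rot'],s['ft_force'])"
```

```text
[684.86242061 134.42709393 104.00023056] [ 1.79991769e+02 -1.35190634e-01  1.79985430e+02] [-0.33854467  1.04257154 -7.51905629]
```

View pics/s1.png

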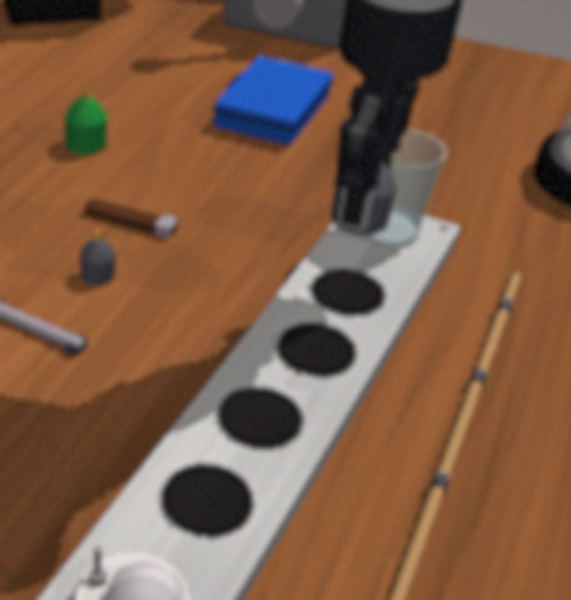

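The view shows sinker_b held clear over the far pad, with the tumbler undisturbed. Lowering, releasing, then raising.

Request:
carry_out:
  increments: [-0.004, 0, 0.08, 0, 0, 0, -0.3, -0.004, 0, 0.14, 0, 0, 0, -0.3, -0.004, 0, 0.165, 0, 0, 0, -0.3, -0.004, 0, 0.1725, 0, 0, 0, -0.3, -0.004, 0, 0.1725, 0, 0, 0, -0.3, -0.004, 0, 0.1725, 0, 0, 0, -0.3, -0.004, 0, 0.1725, 0, 0, 0, 0.4, -0.004, 0, 0.1725, 0, 0, 0, 0.4, -0.004, 0, 0.1725, 0, 0, 0, 0.4, -0.004, 0, 0.1725, 0, 0, 0, 0.4]

```text
time: 5.2
tool_pos: [687.9, 134.0, 36.5]
tcp_rot: [180.0, 0.0, 180.0]
ft_force: [0.4, -0.4, 0.1]
finger_gap: 59.9
grip_force: 0.0
```

Request:
carry_out:
  increments: [0, 0, -0.15, 0, 0, 0, 0.4, 0, 0, -0.275, 0, 0, 0.02, 0.4, 0, 0, -0.275, 0, 0, 0.049, 0.6, 0.1, -0.09, -0.275, 0, 0, 0.078, 1, 0.22, -0.195, -0.275, 0, 0, 0.107, 1, 0.34, -0.3, -0.275, 0, 0, 0.136, 1, 0.46, -0.41, -0.275, 0, 0, 0.165, 1, 0.56, -0.5, -0.275, 0, 0, 0.194, 1, 0.6075, -0.54, -0.275, 0, 0, 0.222, 1, 0.6075, -0.54, -0.275, 0, 0, 0.25, 1]

```text
time: 6.45
tool_pos: [443.4, -83.2, 146.4]
tcp_rot: [180.0, 0.0, 89.5]
ft_force: [0.1, 0.9, 1.1]
finger_gap: 85.3
grip_force: 0.0
```

```bash
cat > pl.py <<'E'
from meas import *
import sys
from bench import sense
ims={n:viewer.snapshot(n) for n in cal}
PADS=dict(b=(686.1,134.7,28),d=(686.8,53.7,28),a=(675,-35.3,28),c=(671.6,-122.8,28))
for k in sys.argv[1:]:
    obs={}
    for n in cal:
        m=masks(ims[n])[0]|masks(ims[n])[1]
        print(k,n,'pred',[round(v,1) for v in sil(n,MOD[k],np.array(PADS[k]))])
s=sense();print(s['tool_pos'],s['tcp_rot'])
for n in cal: cv2.imwrite(f"pics/{n}_l.png",ims[n][:,:,::-1])
sc=ims['scene'][80:290,220:420,::-1];tp=ims['top'][100:180,90:370,::-1]
cv2.imwrite("pics/"+sys.argv[1]+"_pl.png",np.hstack([cv2.resize(sc,(381,400)),cv2.resize(tp,(419,400),fx=0,fy=0)]) )
E
python3 pl.py b
```

```text
b scene pred [342.2, 174.4, 458.7]
b top pred [185.5, 135.1, 359.3]
[444.48015107 -82.38773526 146.4775871 ] [1.79946170e+02 1.53459471e-02 8.97839225e+01]
```

View pics/b_pl.png

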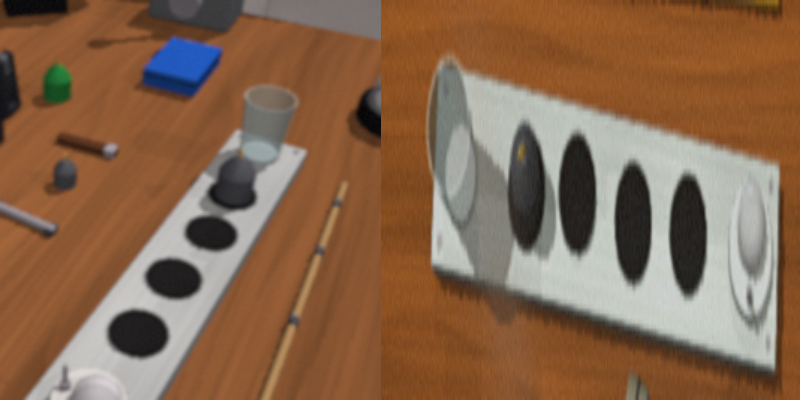

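sinker_b stands on its pad beside the tumbler; I'll measure its offset later. Next, grasp d.

Request:
carry_out:
  increments: [0, 0, 0.12, 0, 0, 0, 1, 0, 0, 0.23, 0, 0, 0, 1, 0, 0, 0.31, 0, 0, 0, 1, 0, 0, 0.345, 0, 0, 0, 1, 0, 0, 0.3525, 0, 0, 0, 1, 0, 0, 0.3525, 0, 0, 0, -0.4, 0, 0, 0.3525, 0, 0, 0, -0.4, 0, 0, 0.3525, 0, 0, 0, -0.4, 0, 0, 0.3525, 0, 0, 0, -0.4, 0, 0, 0.3525, 0, 0, 0, -0.4]

```text
time: 7.8
tool_pos: [445.6, -82.2, 6.6]
tcp_rot: [179.9, 0.0, 90.0]
ft_force: [-3.2, 0.7, 8.2]
finger_gap: 36.0
grip_force: 59.7
```

```bash
python3 - <<'E'
from meas import *
# exact sinker b placement: overlay predicted outlines on enlarged crops
out=[]
for n,(x0,y0) in (("scene",(300,130)),("top",(150,100))):
    im=cv2.imread(f"pics/{n}_l.png")[y0:y0+80,x0:x0+80]
    im=cv2.convertScaleAbs(cv2.resize(im,(400,400),interpolation=cv2.INTER_CUBIC),alpha=2)
    for M,p,c in((MOD['b'],(686.1,134.7,28),(0,0,255)),(PAD,(686.1,134.7,24),(0,255,0))):
        h=cv2.convexHull(((proj(n,M+np.array(p))-[x0,y0]+.5)*5).astype(np.int32)); cv2.polylines(im,[h],True,c)
    out.append(im)
cv2.imwrite("pics/b_ov.png",np.hstack(out))
E
```

```text
(no output)
```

View pics/b_ov.png

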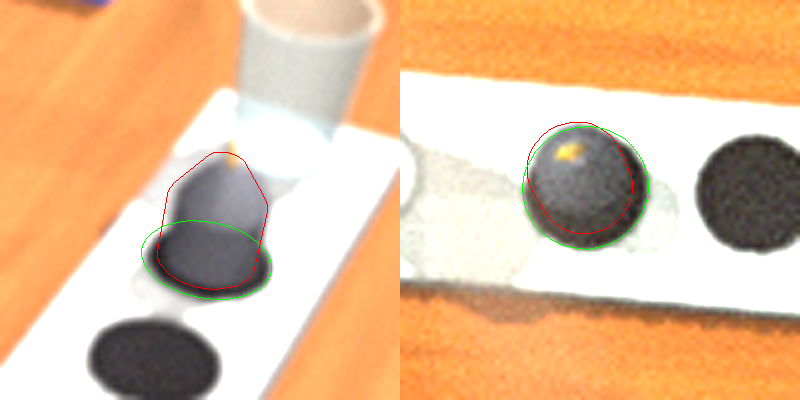

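Overlay: sinker_b is within about 3 mm of its pad centre. Carrying d to the second pad from the tumbler.

Request:
carry_out:
  increments: [0, 0, -0.08, 0, 0, 0, -0.4, 0, 0, -0.2, 0, 0, 0, -0.4, 0.02, 0.03, -0.25, 0, 0, 0, -0.4, 0.08, 0.14, -0.25, 0, 0, 0, -0.4, 0.15, 0.265, -0.25, 0, 0, 0, -0.4, 0.22, 0.39, -0.25, 0, 0, 0, -0.4, 0.285, 0.51, -0.25, 0, 0, 0, -0.4, 0.325, 0.58, -0.25, 0, 0, 0, -0.4, 0.339, 0.605, -0.25, 0, 0, 0, -0.4, 0.339, 0.605, -0.25, 0, 0, 0, -0.4]

```text
time: 9.05
tool_pos: [686.1, 53.7, 104.2]
tcp_rot: [-179.9, 0.0, 90.0]
ft_force: [-1.2, -0.5, -5.5]
finger_gap: 35.8
grip_force: 62.5
```

Request:
carry_out:
  increments: [0, 0, 0.08, 0, 0, 0, -0.4, 0, 0, 0.14, 0, 0, 0, -0.4, 0, 0, 0.17, 0, 0, 0, -0.4, 0, 0, 0.179, 0, 0, 0, -0.4, 0, 0, 0.179, 0, 0, 0, -0.4, 0, 0, 0.179, 0, 0, 0, -0.4, 0, 0, 0.179, 0, 0, 0, 0.4, 0, 0, 0.179, 0, 0, 0, 0.4, 0, 0, 0.179, 0, 0, 0, 0.4, 0, 0, 0.179, 0, 0, 0, 0.4]

```text
time: 10.3
tool_pos: [686.7, 53.7, 33.6]
tcp_rot: [180.0, -0.0, 90.0]
ft_force: [0.3, -0.5, -0.0]
finger_gap: 59.8
grip_force: 0.0
```

Request:
carry_out:
  increments: [0, 0, -0.12, 0, 0, 0, 0.4, 0, 0, -0.24, 0, 0, 0, 0.4, 0, 0, -0.25, 0, 0, 0, 0.6, 0.015, -0.1, -0.25, 0, 0, 0, 1, 0.04, -0.24, -0.25, 0, 0, 0, 1, 0.065, -0.38, -0.25, 0, 0, 0, 1, 0.085, -0.48, -0.25, 0, 0, 0, 1, 0.09, -0.518, -0.25, 0, 0, 0, 1, 0.09, -0.518, -0.25, 0, 0, 0, 1, 0.09, -0.518, -0.25, 0, 0, 0, 1]

```text
time: 11.55
tool_pos: [480.1, 89.6, 133.5]
tcp_rot: [180.0, 0.0, 90.0]
ft_force: [-0.6, 0.3, 0.6]
finger_gap: 85.5
grip_force: 0.0
```

Request:
carry_out:
  increments: [0, 0, 0.12, 0, 0, 0, 1, 0, 0, 0.23, 0, 0, 0, 1, 0, 0, 0.3, 0, 0, 0, 1, 0, 0, 0.321, 0, 0, 0, 1, 0, 0, 0.321, 0, 0, 0, 1, 0, 0, 0.321, 0, 0, 0, -0.5, 0, 0, 0.321, 0, 0, 0, -0.5, 0, 0, 0.321, 0, 0, 0, -0.5, 0, 0, 0.321, 0, 0, 0, -0.5, 0, 0, 0.321, 0, 0, 0, -0.5]
  force: 45

```text
time: 12.8
tool_pos: [480.2, 89.8, 6.1]
tcp_rot: [179.9, -0.0, 90.0]
ft_force: [-2.5, 0.4, 5.6]
finger_gap: 29.1
grip_force: 44.4
```

Request:
carry_out:
  increments: [0, 0, -0.08, 0, 0, 0, -0.5, 0, 0, -0.2, 0, 0, 0, -0.5, -0.02, 0.03, -0.25, 0, 0, 0, -0.5, -0.08, 0.125, -0.25, 0, 0, 0, -0.5, -0.15, 0.235, -0.25, 0, 0, 0, -0.5, -0.22, 0.345, -0.25, 0, 0, 0, -0.5, -0.275, 0.43, -0.25, 0, 0, 0, -0.5, -0.305, 0.475, -0.25, 0, 0, 0, -0.5, -0.3125, 0.4885, -0.25, 0, 0, 0, -0.5, -0.3125, 0.4885, -0.25, 0, 0, 0, -0.5]

```text
time: 14.05
tool_pos: [674.2, -35.1, 104.4]
tcp_rot: [-179.9, -0.0, 90.0]
ft_force: [-1.2, 0.6, -2.0]
finger_gap: 28.8
grip_force: 45.6
```

Request:
carry_out:
  increments: [0, 0, 0.08, 0, 0, 0, -0.5, 0, 0, 0.14, 0, 0, 0, -0.5, 0, 0, 0.17, 0, 0, 0, -0.5, 0, 0, 0.179, 0, 0, 0, -0.5, 0, 0, 0.179, 0, 0, 0, -0.5, 0, 0, 0.179, 0, 0, 0, -0.5, 0, 0, 0.179, 0, 0, 0, 0.3, 0, 0, 0.179, 0, 0, 0, 0.3, 0, 0, 0.179, 0, 0, 0, 0.3, 0, 0, 0.179, 0, 0, 0, 0.3]

```text
time: 15.3
tool_pos: [674.9, -35.4, 33.6]
tcp_rot: [180.0, 0.0, 90.0]
ft_force: [0.1, 1.2, 0.7]
finger_gap: 55.5
grip_force: 0.0
```

Request:
carry_out:
  increments: [0, 0, -0.12, 0, 0, 0, 0.3, 0, 0, -0.24, 0, 0, 0, 0.3, 0, 0, -0.25, 0, 0, 0, 0.6, -0.1, -0.1, -0.25, 0, 0, 0, 1, -0.21, -0.205, -0.25, 0, 0, 0, 1, -0.32, -0.31, -0.25, 0, 0, 0, 1, -0.43, -0.415, -0.25, 0, 0, 0, 1, -0.54, -0.52, -0.25, 0, 0, 0, 1, -0.607, -0.589, -0.25, 0, 0, 0, 1, -0.607, -0.589, -0.25, 0, 0, 0, 1]

```text
time: 16.55
tool_pos: [437.1, -279.7, 132.9]
tcp_rot: [-179.9, -0.0, 89.8]
ft_force: [0.3, 0.1, 0.6]
finger_gap: 85.7
grip_force: 0.0
```

Request:
carry_out:
  increments: [0, 0, 0.12, 0, 0, 0, 1, 0, 0, 0.23, 0, 0, 0, 1, 0, 0, 0.3, 0, 0, 0, 1, 0, 0, 0.321, 0, 0, 0, 1, 0, 0, 0.321, 0, 0, 0, 1, 0, 0, 0.321, 0, 0, 0, -0.6, 0, 0, 0.321, 0, 0, 0, -0.6, 0, 0, 0.321, 0, 0, 0, -0.6, 0, 0, 0.321, 0, 0, 0, -0.6, 0, 0, 0.321, 0, 0, 0, -0.6]
  force: 30

```text
time: 17.8
tool_pos: [439.5, -278.5, 5.9]
tcp_rot: [180.0, 0.0, 90.0]
ft_force: [-1.8, 0.5, 5.5]
finger_gap: 22.4
grip_force: 29.3
```

Request:
carry_out:
  increments: [0, 0, -0.08, 0, 0, 0, -0.6, 0, 0, -0.2, 0, 0, 0, -0.6, 0.02, 0.03, -0.25, 0, 0, 0, -0.6, 0.09, 0.135, -0.25, 0, 0, 0, -0.6, 0.17, 0.255, -0.25, 0, 0, 0, -0.6, 0.25, 0.375, -0.25, 0, 0, 0, -0.6, 0.33, 0.495, -0.25, 0, 0, 0, -0.6, 0.375, 0.56, -0.25, 0, 0, 0, -0.6, 0.388, 0.5805, -0.25, 0, 0, 0, -0.6, 0.388, 0.5805, -0.25, 0, 0, 0, -0.6]

```text
time: 19.05
tool_pos: [671.0, -123.0, 104.5]
tcp_rot: [-179.9, 0.0, 90.0]
ft_force: [-0.8, -0.6, -1.1]
finger_gap: 22.1
grip_force: 30.0
```

Request:
carry_out:
  increments: [0, 0, 0.08, 0, 0, 0, -0.6, 0, 0, 0.14, 0, 0, 0, -0.6, 0, 0, 0.17, 0, 0, 0, -0.6, 0, 0, 0.179, 0, 0, 0, -0.6, 0, 0, 0.179, 0, 0, 0, -0.6, 0, 0, 0.179, 0, 0, 0, -0.6, 0, 0, 0.179, 0, 0, 0, 0.3, 0, 0, 0.179, 0, 0, 0, 0.3, 0, 0, 0.179, 0, 0, 0, 0.3, 0, 0, 0.179, 0, 0, 0, 0.3]

```text
time: 20.3
tool_pos: [671.4, -122.9, 33.5]
tcp_rot: [-180.0, 0.0, 90.0]
ft_force: [0.3, 0.5, -0.1]
finger_gap: 55.7
grip_force: 0.0
```

Request:
carry_out:
  increments: [0, 0, -0.12, 0, 0, 0, 0.3, 0, 0, -0.25, 0, 0, 0, 0.3, 0, 0, -0.3, 0, 0, 0, 0.3, 0, -0.1, -0.3, 0, 0, 0, 0.3, -0.05, -0.25, -0.3, 0, 0, 0, 0.3, -0.1, -0.4, -0.3, 0, 0, 0, 0.3, -0.2, -0.5, -0.3, 0, 0, 0, 0.3, -0.3, -0.6, -0.3, 0, 0, 0, 0.3, -0.3, -0.6, -0.3, 0, 0, 0, 0.3, -0.3, -0.6, -0.3, 0, 0, 0, 0.3]

```text
time: 21.55
tool_pos: [431.3, -242.7, 153.1]
tcp_rot: [-180.0, -0.0, 89.9]
ft_force: [-0.4, 0.4, -0.4]
finger_gap: 55.2
grip_force: 0.0
```

```bash
python3 - <<'E'
from meas import *
from bench import sense
PADS=dict(b=(686.1,134.7,28),d=(686.8,53.7,28),a=(675,-35.3,28),c=(671.6,-122.8,28))
out=[]
for n,(x0,y0,w,h) in (("scene",(270,130,110,150)),("top",(150,105,220,75))):
    k=4 if n=="scene" else 3.6
    im=viewer.snapshot(n)[y0:y0+h,x0:x0+w,::-1]
    im=cv2.convertScaleAbs(cv2.resize(im,None,fx=k,fy=k,interpolation=cv2.INTER_CUBIC),alpha=1.8)
    for s,p in PADS.items():
        for M,dz,c in((MOD[s],0,(0,0,255)),(PAD,-4,(0,255,0))):
            hh=cv2.convexHull(((proj(n,M+np.array(p)+[0,0,dz])-[x0,y0]+.5)*k).astype(np.int32)); cv2.polylines(im,[hh],True,c)
    cv2.imwrite(f"pics/f_{n}.png",im)
print(sense()['tool_pos'])
E
```

```text
[ 431.93868458 -242.0834557   153.19704799]
```

View pics/f_scene.png

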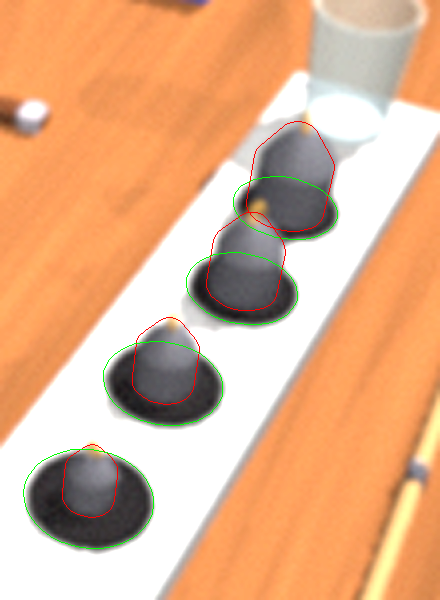

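View pics/f_top.png

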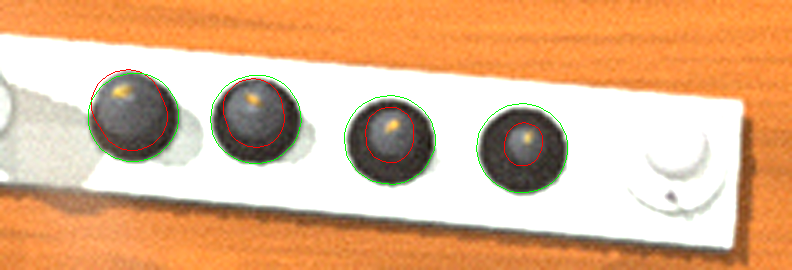

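Both overlays show all four sinkers upright and within a few mm of their pad centres. From light to tumbler the order is c, a, d, b, and the tumbler hasn't moved. Handing in.

```bash
python3 -c "
from bench import order;print(order.hand_in())"
```

```text
the job is handed in; nothing more can be done
None
```

The job is handed in, with no verdict returned: the four sinkers stand upright on their pads in order c, a, d, b from the light to the tumbler, each within a few mm of centre by camera, and the tumbler was left where it was.

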